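Load the router template into the leaning jig

ROBOT

A 6-joint arm with a two-finger parallel gripper is mounted at the origin on the work surface. World frame = base frame: x ahead of the robot, y to its left, z up, the work surface at z = 0. Lengths are in m, angles in degrees, forces in N, time in s.
With the tool pointing down it reaches from about 0.3 to 0.75 m from the base axis. Payload 8.5 kg.
Tool frame: the origin (TCP) lies midway between the tips of the shut fingers; the grasp point (between the pads) lies 19 mm behind it; z points along the fingers, y is the line along which they close (so a half turn about z gives the same grasp; the last joint's range is limited). The gripper opens to 85 mm and grips with 20 to 120 N. Pads are 22 mm wide; open, the fingers measure 114 mm over their backs; the gripper's body (76 mm by 85 mm) begins 54 mm behind the grasp point. The pads swing forward as they close: fully open they stand 13 mm farther back than shut.
Start: joints at [-81.836, 21.807, 74.336, -0, 83.858, -12.336], TCP at [0.193, -0.515, 0.231] pointing down, gripper open.
Joint ranges: [-178.18, 178.18], [-50.72, 133.34], [12.68, 142.11], [-81.47, 261.47], [9.98, 163.14], [-165.26, 165.26]. Speed limits (degrees/s): [136.94, 136.94, 180, 180, 180, 180].

INTERFACE

Orientations are given as a 3x3 rotation matrix whose columns are the frame's x, y, z axes.
In Python, from rig import observe, optics, order, spotter gives the robot as it stands.
- The arm moves only by the tool move_arm, never from a script. Its argument "series" is text: rows parted by semicolons, each of 5 numbers parted by spaces: the shift along the tool's x, y, z in cm, then the turn about the tool's z in degrees, then the opening, from -1 (shut) to 1 (fully open). A call has 1 to 8 rows; each row is the pose to reach, as a shift and turn from the pose commanded when the call began, along the tool's axes at that moment; what a row does not reach only later rows make up. A row lasts 1/8 s, in which the tool goes at most 62.5 mm and 10.7 degrees, less where a joint would pass 70% of its speed; a pose out of reach is approached as far as the arm can. A call with a gripper value outside its range is refused whole. The fingers move at their own pace and stop on an object; "force" is the grip in N (left out, the last holds). Time passes only in rows, so rows that repeat a pose let the fingers close. It gives the time, the measured TCP pose, the force, the opening and the grip force at its end, in the units of the state.
- observe(): the state, without advancing time (a new reading comes with each control period).
- optics.get_image(name): name is "scene" or "top" or "wrist"; returns a dict with "pixels" (420x560x3 uint8, blue, green, red), "camera_matrix" (3x3 intrinsics, pixels), "rvec" (rotation vector, rad) and "tvec" (3), from world to camera coordinates, as OpenCV has them. Camera axes: x right, y down, z forward; pixel columns grow to the right and rows downward; lengths in m; the calibration is good to about 2 mm. A picture is of the moment at which its call begins. There is no depth.
- order.close_job(): hands the job in; it is judged then, once.
Trained networks look in the newest picture that a camera, given by its name, has taken for a name from the list of things; names that differ only in an ending like _2 or _b are one class to them, and where a whole thing is asked for, a point or a joint stands for the part that bears it (a point fixed in the world has none). Each returns a list of dicts, best first, with "score" (0 to 1); they miss things now and then, are a little off and sometimes report something else, mostly with a low value. They report only what shows in the picture. A call takes as long as a camera call. They do not tell look-alikes from the thing itself.
- spotter.find_in(thing, camera): "point" ([x, y, z] in m, in world coordinates, good to about 4 mm: the middle of the surface that is visible of it).
- spotter.cut_out(thing, camera): "pixels" (420x560 bool, what is visible of it).
- spotter.mark_of(thing, camera): "point" ([x, y, z] in m, in world coordinates, good to about 4 mm: a listed point, or the origin of a listed thing).
The state is a dict: "time_s": time; "q": joint angles; "qvel": joint speeds; "joint_efforts": joint torques, N m; "position": TCP position; "tool_rot": TCP orientation; "ft_force": force on the tool from outside, world axes, zero at the start; "wrist_torque": the same for the moment, N m; "grip_width": finger opening in m; "gripper_force": force on a finger pad.
Only numpy, scipy, OpenCV 4.12 (cv2) and the standard library are available. Lean on these libraries where they do the work, as an engineer would, in place of code of your own. Each camera call takes 0.05 s, during which the arm holds its last target. There are 200 camera calls.

TASK

Take the plywood template with the handle tab (the T-shaped board) out of the rack and slide it, tab up, into the jig's leaning slot until it is fully home on the slot's floor. Then swing the steel keeper all the way over the template's shoulder to lock it in, and let go. Leave the plain panel and everything else on the bench where they are.

Things in the scene. Friction and masses are not known exactly. Their poses are not given: they have to be found in the camera images.
- template: T-shaped plywood board 12 mm thick: body 130 mm wide, 60 mm tall, with a central tab 44 mm wide, 50 mm tall on its top edge (110 mm tall in all, flat shoulders beside the tab). 0.08 to 0.17 kg. Origin: centre of its bottom edge; x across the thickness, y along the width, z towards the tab. Symmetrical. Starts upright, tab up, in one of the rack's two places.
- plain_panel: plain plywood panel, 12 mm thick, 100 mm wide, 100 mm tall, no tab, standing in the rack's other place. Not to be moved. Origin: centre of its bottom edge; axes as the template's.
- rack: fixed wooden rack, base 170 x 170 x 12 mm, origin at the centre of its underside, z up. Two places for boards, at x = -40 and +40 mm, each a 16 mm gap (along x) between fences 150 mm long along y; fence tops 57 mm above the bench; boards stand on the base, 12 mm above the bench.
- slot: the fixed wooden jig's slot. Origin: centre of its floor, 40 mm above the bench. z: up along the slot, leaning 25 degrees from vertical to the robot's side; y: along its width, level; x: across it, away from the robot and up. 14 mm wide (x), 133.5 mm long (y), 58 mm deep. A template fully home has its origin here, z along z, its width along y; shoulders at z = 60 mm, tab top at 110 mm.
- keeper_pivot (a point): pivot of the keeper, at the slot's +y end: x 0, y 82, z 70.5 mm in the slot's frame; axes as the slot's. The keeper is a flat dark steel bar, 16 mm along the slot's x, 14 mm wide, reaching 51 mm from the pivot and 7 mm behind it; it turns about the slot's x axis.
- keeper (a joint): keeper angle, rad. 0: points up along the slot but leaning 0.35 rad outward (to +y), clear of the slot. Grows as it swings inward, to -y; at 1.92 (its stop) it lies level along -y, 3.5 mm over the shoulder of a template that is home. A template standing proud blocks it. Light friction (0.06 N m): it stays where it is left.
- glue: yellow glue bottle, 60 mm across, 170 mm tall; origin under its centre. Not to be moved.
- screw_jar: glass jar, 70 mm across, 90 mm tall; origin under its centre. Not to be moved.
- screwdriver: screwdriver lying on the bench; origin under its middle. Not to be moved.
- hammer: hammer lying on the bench; origin under its middle. Not to be moved.
- offcut: wood offcut 120 x 60 x 35 mm; origin under its centre. Not to be moved.
- tape_roll: roll of tape 100 mm across, 24 mm high; origin under its centre. Not to be moved.
- dust_brush: brush lying on the bench; origin under its middle. Not to be moved.
- slot_mouth (a point): centre of the slot's open mouth, 58 mm up the slot's z from its floor; axes as the slot's. The last 8 mm before the mouth flare outward by about 4 mm on every side. The jig's base board is 170 x 230 x 18 mm.
Not all that is in view belongs to the job. Leave any pink or turquoise look-alike of the template alone.

How it is judged:
By the outcome, as a careful person would: the job done as asked, in the order asked, and still so for the second after the job is handed in, with the robot touching nothing.
It also fails if it takes over 53 s, if anything falls off the work surface, if the arm or the gripper's body presses on something with over 40 N, if the wrist force passes 120 N, or if a joint passes its speed limit or range.

## Working session

There is one attempt and no reset: what is moved stays moved. The work goes in short steps, Python scripts to look and compute and a tool call to move; the robot and the scene stay as the last step left them, time stands still between calls to the robot, and variables do not carry over. Pictures are saved under pics/ and viewed, at most 10 in all, crops included, and the job is handed in when it is done.

Besides the shell and the picture viewer there is one more tool, called after "Call:" as name(argument=value, ...) on one line, values as JSON. move_arm: Moves the arm, as the interface text tells. Its arguments: {"type":"object","properties":{"series":{"type":"string"},"force":{"type":"number"}},"required":["series"]}

```bash
mkdir -p pics; ls; cat > h.py <<'E'
import numpy as np, cv2
from rig import observe, optics, order, spotter
def cam(n):
    d=optics.get_image(n); return d
def proj(d,P):
    return cv2.projectPoints(np.array(P,float).reshape(-1,3),np.array(d['rvec'],float),np.array(d['tvec'],float),np.array(d['camera_matrix'],float),None)[0].reshape(-1,2)
def ray(d,uv):
    R=cv2.Rodrigues(np.array(d['rvec'],float))[0]; t=np.array(d['tvec'],float).ravel()
    o=-R.T@t; v=R.T@np.linalg.inv(d['camera_matrix'])@np.array([uv[0],uv[1],1.]); return o,v/np.linalg.norm(v)
def onz(d,uv,z):
    o,v=ray(d,uv); return o+v*(z-o[2])/v[2]
E
python3 - <<'E'
from h import *
np.set_printoptions(precision=4,suppress=True)
a=cam('scene');b=cam('top')
cv2.imwrite('pics/s.png',a['pixels']);cv2.imwrite('pics/t.png',b['pixels'])
for n in ['template','plain_panel','rack','slot','slot_mouth','keeper_pivot']:
  for c in ['scene','top']:
    try: print(n,c,[(np.round(r['point'],4),round(r['score'],2)) for r in spotter.mark_of(n,c)[:4]])
    except Exception as e: print(n,c,e)
o=observe();print(o['time_s'],o['position'],o['tool_rot'])
E
```

```text
pics
template scene [(array([ 0.5214, -0.2481,  0.0103]), 0.93), (array([ 0.3775, -0.2195, -0.002 ]), 0.9), (array([ 0.374 , -0.4114,  0.0022]), 0.87)]
template top [(array([ 0.5237, -0.2493,  0.0146]), 0.78), (array([ 0.3787, -0.2237, -0.0013]), 0.66), (array([ 0.3761, -0.414 , -0.0001]), 0.63)]
plain_panel scene []
plain_panel top [(array([ 0.603 , -0.2579,  0.0079]), 0.8), (array([0.7686, 0.0244, 0.0018]), 0.59)]
rack scene [(array([ 0.5582, -0.2428,  0.0012]), 0.61)]
rack top [(array([ 0.5628, -0.2479, -0.0002]), 0.96)]
slot scene [(array([0.6484, 0.1617, 0.0442]), 0.82)]
slot top [(array([0.6514, 0.1592, 0.0412]), 0.88)]
slot_mouth scene [(array([0.627 , 0.1631, 0.0915]), 0.94)]
slot_mouth top [(array([0.6266, 0.1645, 0.0904]), 0.64)]
keeper_pivot scene [(array([0.6388, 0.2464, 0.1024]), 0.73), (array([0.7627, 0.0284, 0.    ]), 0.16)]
keeper_pivot top [(array([0.6408, 0.249 , 0.1006]), 0.62)]
0.7 [ 0.1926 -0.5151  0.2313] [[ 0.9367  0.3502  0.0001]
 [ 0.3502 -0.9367 -0.    ]
 [ 0.      0.     -1.    ]]
```

View pics/s.png

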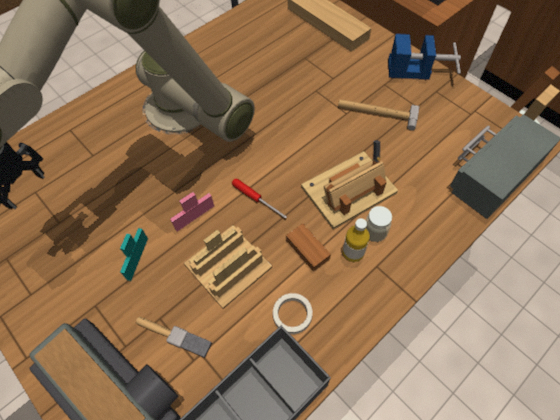

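View pics/t.png

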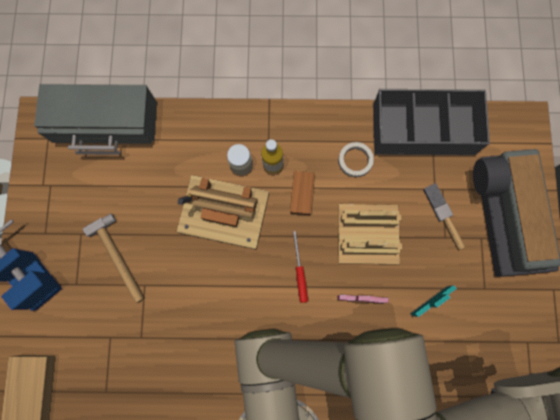

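Template candidates in the scene view: pink look-alike (192,208), turquoise look-alike (133,253), plywood T in the rack (213,245), and the plain panel in the rack (237,268). By the description I choose the plywood T at (213,245). The jig is at (350,185), with the dark keeper at (377,150). I'll check with one close crop.

```bash
python3 - <<'E'
import cv2,numpy as np
a=cv2.imread('pics/s.png');t=cv2.imread('pics/t.png')
f=lambda im,x,y:cv2.resize(im[y:y+75,x:x+100],(400,300),interpolation=cv2.INTER_CUBIC)
cv2.imwrite('pics/c1.png',np.vstack([np.hstack([f(a,180,225),f(a,300,140)]),np.hstack([f(t,320,195),f(t,175,172)])]))
E
```

```text
(no output)
```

View pics/c1.png

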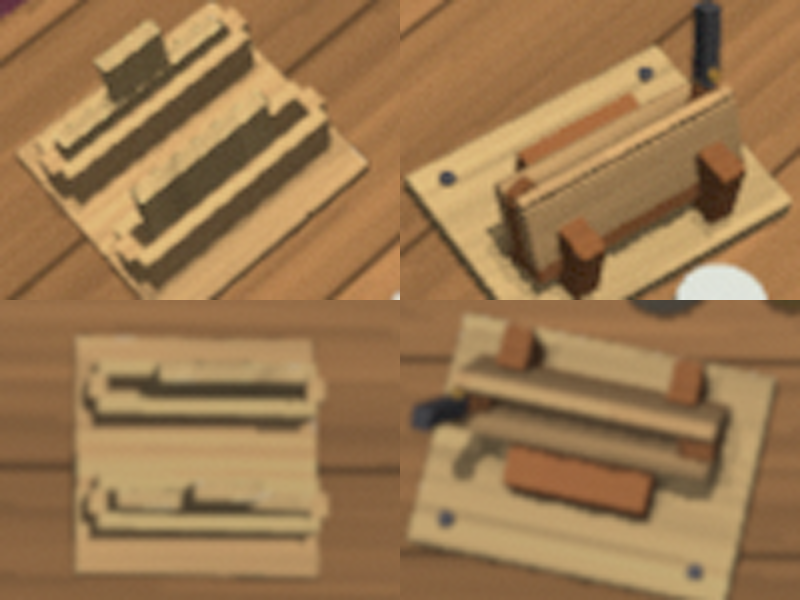

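The crop confirms it: the plywood T with its tab is in the rack's robot-side place at scene (213,245), and the plain panel is in the far place. The jig's keeper is up at (377,150). Moves can't tilt the tool, so I'll grip the tab by its side edges, which lets the board pivot to the 25° lean. First I'll get closer looks with the wrist camera.

```bash
cat >> h.py <<'E'
np.set_printoptions(precision=4,suppress=True)
def plan(P,ydir=None):
    o=observe();R=np.array(o['tool_rot']);p=np.array(o['position'])
    s=R.T@(np.array(P)-p)*100
    t=None
    if ydir is not None:
        y=R.T@np.append(np.array(ydir[:2])/np.hypot(*ydir[:2]),0); t=np.degrees(np.arctan2(-y[0],y[1])); t=(t+90)%180-90
    print('shift cm',s.round(2),'turn',t)
E
python3 - <<'E'
from h import *
d=cam('wrist');R=cv2.Rodrigues(np.array(d['rvec'],float))[0]
print('wristcam',-R.T@np.array(d['tvec']).ravel(),R[2],np.diag(d['camera_matrix']))
for n in ['glue','screw_jar','offcut','hammer']:print(n,[np.round(r['point'],3) for r in spotter.mark_of(n,'top')[:2]])
plan((0.45,-0.25,0.30),(0,-1))
E
```

```text
wristcam [ 0.2719 -0.4866  0.3744] [-0.3069 -0.1145 -0.9448] [335.2503 335.2503   1.    ]
glue [array([0.771, 0.026, 0.002])]
screw_jar [array([0.766, 0.118, 0.006]), array([ 0.47 , -0.051,  0.002])]
offcut [array([ 0.679, -0.06 , -0.002])]
hammer [array([ 0.473,  0.456, -0.003]), array([ 0.602, -0.257,  0.011])]
shift cm [ 33.39 -15.82  -6.87] turn 20.497361621847503
```

Call:
move_arm(series="5.5 -2.5 -1.1 7 0.3; 11 -5 -2.2 14 0.3; 16.5 -7.5 -3.3 20.5 0.3; 22 -10 -4.4 20.5 0.3; 27.5 -12.5 -5 20.5 0.3; 33 -14.5 -5 20.5 0.3; 40 -18 -5 20.5 0.3; 42 -19 -5 20.5 0.3", force=20)

```text
time_s: 1.95
position: [0.5209, -0.1878, 0.2813]
tool_rot: [[1.0, 0.002, 0.0], [0.002, -1.0, 0.0], [0.0, -0.0, -1.0]]
ft_force: [-0.1, -0.3, 0.5]
grip_width: 0.0554
gripper_force: 0.0
```

```bash
python3 - <<'E'
from h import *
d=cam('wrist');cv2.imwrite('pics/w1.png',d['pixels'])
for n in ['template','plain_panel','rack']:print(n,[(r['point'],r['score']) for r in spotter.mark_of(n,'wrist')[:3]],[(r['point'],r['score']) for r in spotter.find_in(n,'wrist')[:2]])
o=observe();print(o['time_s'],o['position'],o['tool_rot'],o['q'],o['grip_width'])
plan((0.56,0.16,0.28),(0.2,-0.98))
E
```

```text
template [([0.3796, -0.4153, -0.0001], 0.71), ([0.5202, -0.2494, 0.0127], 0.63), ([0.3789, -0.2219, 0.0013], 0.63)] [([0.3827, -0.4133, 0.0519], 0.79), ([0.3806, -0.217, 0.0593], 0.74)]
plain_panel [([0.5973, -0.2591, 0.01], 0.72)] [([0.5991, -0.2555, 0.1081], 0.61)]
rack [([0.5604, -0.2502, -0.0013], 0.92)] [([0.5726, -0.2417, 0.0093], 0.93), ([0.654, -0.0605, 0.035], 0.36)]
2.3 [ 0.5189 -0.1909  0.2814] [[ 1.     -0.0014 -0.0001]
 [-0.0014 -1.     -0.0001]
 [-0.0001  0.0001 -1.    ]] [-32.4684  20.3931  68.2476  -0.0084  91.3612  57.6105] 0.05559960625834846
shift cm [  4.06 -35.1    0.13] turn -11.613735799208143
```

View pics/w1.png

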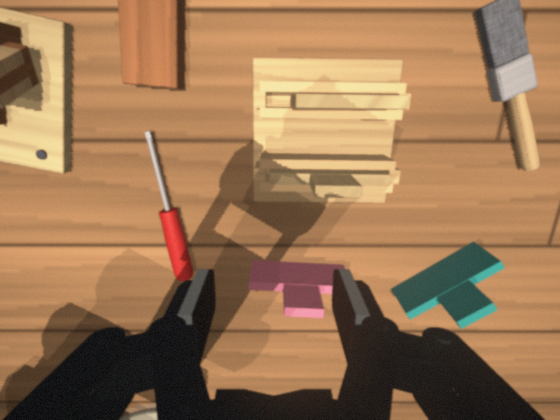

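The rack sits nearly square to the robot at wrist px (252–402, 57–203). The template tab top is at about (338,188), and the pink and turquoise look-alikes lie flat at (298,288) and (447,285). Now a view over the jig.

Call:
move_arm(series="1 -6 0 -4 0.3; 2 -12 0 -8 0.3; 3 -18 0 -11.5 0.3; 4 -24 0 -11.5 0.3; 4 -30 0 -11.5 0.3; 4 -35 0 -11.5 0.3; 4 -35 0 -11.5 0.3")

```text
time_s: 3.18
position: [0.5591, 0.1618, 0.2813]
tool_rot: [[0.979, 0.202, 0.0], [0.202, -0.979, 0.0], [0.0, -0.0, -1.0]]
ft_force: [0.2, -1.1, 0.4]
grip_width: 0.0554
gripper_force: 0.0
```

```bash
python3 - <<'E'
from h import *
d=cam('wrist');cv2.imwrite('pics/w2.png',d['pixels']);import pickle;pickle.dump(d,open('w2.pkl','wb'))
for n in ['slot','slot_mouth','keeper_pivot']:print(n,[(r['point'],r['score']) for r in spotter.mark_of(n,'wrist')[:2]])
o=observe();print(o['time_s'],o['position'],o['tool_rot'],o['q'])
# overlay
S=np.array([.650,.161,.040])
def frame(psi):
    a=np.radians(25);Z=np.array([-np.sin(a),0,np.cos(a)]);X=np.array([np.cos(a),0,np.sin(a)]);Y=np.array([0,1,0])
    c,s=np.cos(psi),np.sin(psi);Rz=np.array([[c,-s,0],[s,c,0],[0,0,1]]);return Rz@np.c_[X,Y,Z]
R=frame(np.radians(-12));im=cv2.resize(d['pixels'],None,fx=1.4,fy=1.4)
P=[S+R@np.array(p) for p in [(-.011,-.07075,.058),(.011,-.07075,.058),(.011,.07075,.058),(-.011,.07075,.058)]]
cv2.polylines(im,[np.round(proj(d,P)*1.4).astype(int)],True,(0,0,255),1)
cv2.imwrite('pics/w2o.png',im)
E
```

```text
slot [([0.653, 0.1592, 0.0436], 0.74)]
slot_mouth [([0.6233, 0.1643, 0.0951], 0.76)]
keeper_pivot [([0.6379, 0.2438, 0.1024], 0.72), ([0.7663, 0.0266, -0.002], 0.25)]
3.375 [0.5597 0.1583 0.2814] [[ 0.9804  0.1972  0.    ]
 [ 0.1972 -0.9804 -0.0003]
 [-0.      0.0003 -1.    ]] [ 4.1423 23.4589 63.4466 -0.0157 93.0942 82.7662]
```

View pics/w2o.png

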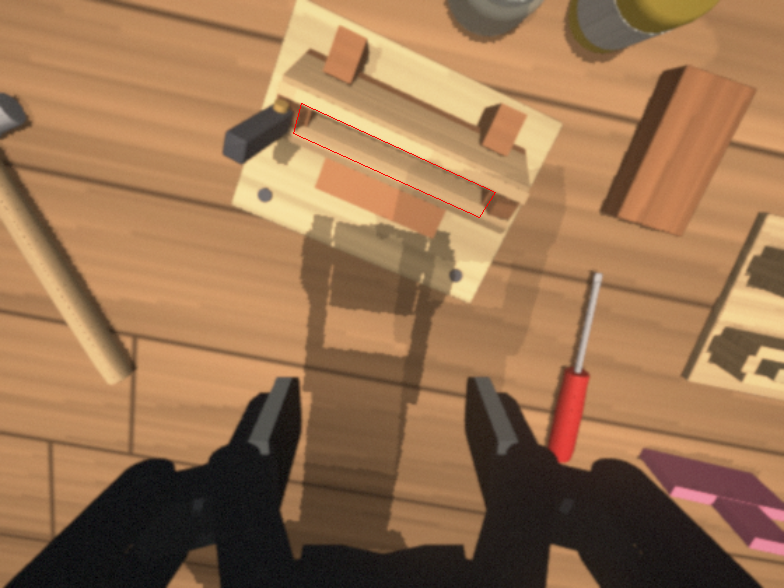

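The overlay is close, with the jig yaw near -12°; the keeper is at px (258,133) of this 1.4x view. I'll refine the slot with a zoomed crop.

```bash
python3 - <<'E'
from h import *
import pickle
d=pickle.load(open('w2.pkl','rb'))
g=lambda u,v,z:onz(d,(u/1.4,v/1.4),z)
A,B,C=g(232,203,.018),g(470,302,.018),g(562,124,.018)
e=lambda v:np.degrees(np.arctan2(v[1],v[0]))
print(A,B,C,np.linalg.norm(A-B),e(A-B)-90,np.linalg.norm(C-B),e(C-B))
im=cv2.resize(d['pixels'][60:165,195:385],None,fx=4.2,fy=4.2,interpolation=cv2.INTER_CUBIC)
cv2.imwrite('pics/w2z.png',im)
# rack from w1: wrist cam pose unknown pickle; skip
E
```

```text
[0.5621 0.293  0.018 ] [0.5161 0.0699 0.018 ] [0.6796 0.0367 0.018 ] 0.22786821957483558 -11.66699412669226 0.1668206355990921 -11.460148032128686
```

View pics/w2z.png

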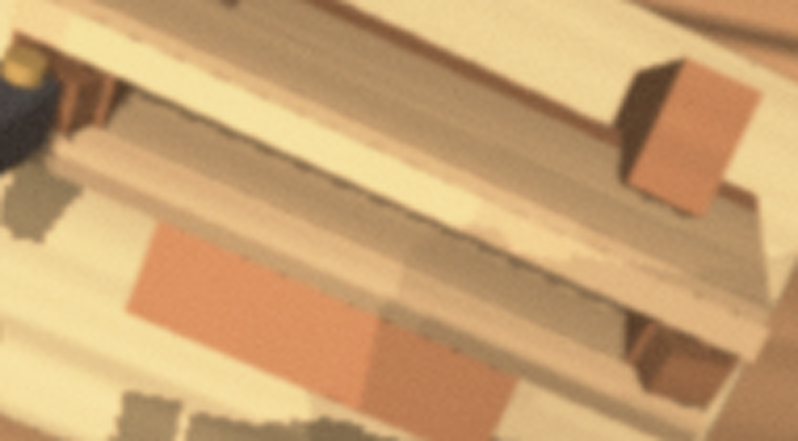

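```bash
cat >> h.py <<'E'
def frame(psi):
    a=np.radians(25);X=[np.cos(a),0,np.sin(a)];Z=[-np.sin(a),0,np.cos(a)]
    c,s=np.cos(psi),np.sin(psi);return np.array([[c,-s,0],[s,c,0],[0,0,1]])@np.c_[X,[0,1,0],Z]
E
python3 - <<'E'
from h import *
import pickle
d=pickle.load(open('w2.pkl','rb'))
R=frame(np.radians(-11.6))
M=onz(d,(283.6,116.4),.0926);print('mouth px',M,'slot',M-R@[0,0,.058])
ms=[]
for c in ['scene','top','wrist']*2:
    cam(c)
    for n,off in [('slot',0),('slot_mouth',[0,0,.058]),('keeper_pivot',[0,.082,.0705])]:
        r=spotter.mark_of(n,c)
        if r and r[0]['score']>.5: ms.append(np.array(r[0]['point'])-(R@off if off else 0));print(n,c,ms[-1])
print(np.mean(ms,0),np.median(ms,0))
for n in ['template','rack']:
  for c in ['scene','top','wrist']: print(n,c,[r['point'] for r in spotter.mark_of(n,c) if abs(r['point'][0]-.54)<.06])
plan((0.45,-0.25,0.20),(0,-1));print(observe()['time_s'])
E
```

```text
mouth px [0.6264 0.1645 0.0926] slot [0.6504 0.1596 0.04  ]
slot scene [0.6473 0.1648 0.0379]
slot_mouth scene [0.6511 0.1582 0.0414]
keeper_pivot scene [0.6536 0.1653 0.0403]
slot top [ 0.47   -0.0497 -0.0017]
slot_mouth top [0.6473 0.1606 0.0377]
slot wrist [0.6534 0.1611 0.0419]
slot_mouth wrist [0.6479 0.1584 0.0412]
keeper_pivot wrist [0.6504 0.1593 0.0412]
slot scene [0.6511 0.1626 0.0408]
slot_mouth scene [0.6505 0.1613 0.0399]
keeper_pivot scene [0.6526 0.1605 0.0381]
slot top [0.6517 0.1594 0.0418]
slot_mouth top [0.6475 0.1636 0.037 ]
slot wrist [0.6522 0.1579 0.0404]
slot_mouth wrist [0.6489 0.1611 0.0427]
keeper_pivot wrist [0.6469 0.1578 0.0427]
[0.6389 0.1476 0.0377] [0.6505 0.1605 0.0406]
template scene [[0.5229, -0.2483, 0.0094]]
template top [[0.5213, -0.2487, 0.014]]
template wrist []
rack scene [[0.5591, -0.244, 0.0018]]
rack top [[0.5608, -0.246, 0.0004]]
rack wrist []
shift cm [-18.9   37.99   8.13] turn 11.500358318448335
4.875
```

```bash
python3 - <<'E'
from h import *
plan((0.521,-0.249,0.18),(0,-1))
E
```

```text
shift cm [-11.92  39.31  10.13] turn 11.500358318448335
```

Call:
move_arm(series="-2 6 1 4 0.6; -4 12 2 8 0.6; -6 18 3 11.5 0.6; -7.5 24 4 11.5 0.6; -9 30 6 11.5 0.6; -11 36 8 11.5 0.6; -11.9 39.3 10.1 11.5 0.6; -11.9 39.3 10.1 11.5 0.6")

```text
time_s: 5.88
position: [0.5201, -0.2513, 0.1782]
tool_rot: [[1.0, -0.004, -0.003], [-0.004, -1.0, 0.002], [-0.003, -0.002, -1.0]]
ft_force: [0.5, 0.3, -0.1]
grip_width: 0.0685
gripper_force: 0.0
```

```bash
python3 - <<'E'
from h import *
d=cam('wrist')
o=observe();p=o['position'];print(o['time_s'],p,o['tool_rot'],o['grip_width'],o['ft_force'])
print(proj(d,p))
im=d['pixels'].copy()
c=np.array([.521,-.249]);P=[(c[0]+a,c[1]+b,.122) for a,b in [(-.006,-.022),(.006,-.022),(.006,.022),(-.006,.022)]]
cv2.polylines(im,[np.round(proj(d,P)).astype(int)],True,(0,0,255),1)
cv2.imwrite('pics/w3.png',cv2.resize(im[80:420,60:500],None,fx=1.7,fy=1.7))
cam('wrist');print([r['point'] for r in spotter.mark_of('template','wrist')],[r['point'] for r in spotter.mark_of('rack','wrist')])
plan((0.521,-0.249,0.08),(0,-1))
E
```

```text
5.925 [ 0.5208 -0.2497  0.1795] [[ 1.     -0.0022 -0.0013]
 [-0.0022 -1.      0.0012]
 [-0.0013 -0.0012 -1.    ]] 0.06838741430248924 [-0.6558  0.6265 -0.5842]
[[267.8727 280.9758]]
[[0.5169, -0.2486, 0.0112], [0.3747, -0.4134, -0.0019]] [[0.5619, -0.2474, -0.0025]]
shift cm [-0.08  0.1  10.12] turn 0.07387215122223267
```

View pics/w3.png

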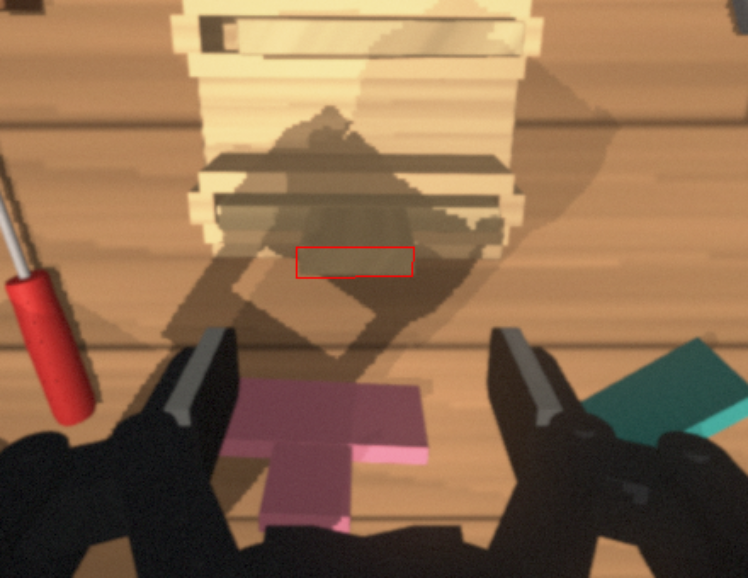

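The red outline of the predicted tab top coincides with the tab at crop (355,262), so the tab position is confirmed. Descend and grip the tab's side edges.

Call:
move_arm(series="0 0.1 4 0 0.6; 0 0.1 8 0 0.6; 0 0.1 10 0 0.6; 0 0.1 10 0 0.6; 0 0.1 10 0 -0.2; 0 0.1 10 0 -0.2; 0 0.1 10 0 -0.2; 0 0.1 10 0 -0.2", force=20)

```text
time_s: 7.08
position: [0.522, -0.25, 0.082]
tool_rot: [[1.0, 0.0, 0.003], [0.0, -1.0, -0.001], [0.003, 0.001, -1.0]]
ft_force: [-0.5, 2.0, 7.1]
grip_width: 0.0435
gripper_force: 21.4
```

Gripped at 43.5 mm. Lift until the bottom edge is about 10 mm inside the fences, then pull toward the robot so the fence pre-tilts the board in the grip.

Call:
move_arm(series="0 0 -1.5 0 -0.2; 0 0 -3.5 0 -0.2; 0 0 -3.5 0 -0.2; -1.2 0 -3.4 0 -0.2; -2.3 0 -3.2 0 -0.2; -3.3 0 -2.9 0 -0.2; -4 0 -2.6 0 -0.2; -4 0 -2.6 0 -0.2")

```text
time_s: 8.07
position: [0.481, -0.25, 0.1066]
tool_rot: [[1.0, -0.0, 0.001], [-0.0, -1.0, -0.0], [0.001, 0.0, -1.0]]
ft_force: [3.1, 1.2, 6.0]
grip_width: 0.0438
gripper_force: 21.6
```

Call:
move_arm(series="0 0 -3 0 -0.2; 0 0 -7 0 -0.2; 0 0 -10 0 -0.2; 0 0 -10 0 -0.2")

```text
time_s: 8.57
position: [0.4808, -0.2501, 0.2073]
tool_rot: [[1.0, -0.0, 0.001], [-0.0, -1.0, -0.001], [0.001, 0.001, -1.0]]
ft_force: [0.5, -0.8, -2.7]
grip_width: 0.0434
gripper_force: 26.2
```

```bash
python3 - <<'E'
from h import *
import pickle
o=observe();print(o['time_s'],o['position'],o['ft_force'],o['grip_width'])
D={}
for c in ['scene','top','wrist']:
    d=cam(c);ms=spotter.cut_out('template',c);D[c]=(d,[(m['score'],m['pixels']) for m in ms])
    for m in ms: ys,xs=np.nonzero(m['pixels']);print(c,m['score'],xs.min(),xs.max(),ys.min(),ys.max(),len(xs))
    print([r['point'] for r in spotter.mark_of('template',c)])
pickle.dump((D,o['position'],o['tool_rot']),open('t.pkl','wb'))
p=proj(D['scene'][0],o['position'])[0].astype(int);im=D['scene'][0]['pixels']
a=im[p[1]-75:p[1]+75,p[0]-90:p[0]+90];b=D['wrist'][0]['pixels']
cv2.imwrite('pics/tilt.png',np.vstack([cv2.resize(a,(480,400))[:300].repeat(1,0),cv2.resize(b,(480,300))]) )
E
```

```text
8.575 [ 0.4808 -0.2501  0.2073] [ 0.5407 -0.8499 -2.6585] 0.04344153698986705
scene 0.71 171 212 197 229 205
scene 0.69 178 232 194 249 1577
scene 0.63 121 148 228 280 845
[[0.3774, -0.4145, 0.002], [0.3764, -0.2198, -0.0034], [0.5262, -0.2494, 0.1453]]
top 0.96 411 454 285 317 496
top 0.54 353 365 238 249 102
top 0.25 294 308 231 302 406
[[0.3704, -0.4141, -0.0026], [0.5245, -0.2521, 0.1472]]
wrist 0.98 366 502 237 342 7803
wrist 0.88 137 410 160 354 33811
wrist 0.69 181 223 259 296 638
[[0.5226, -0.2484, 0.1456], [0.3771, -0.4135, -0.0005]]
```

View pics/tilt.png

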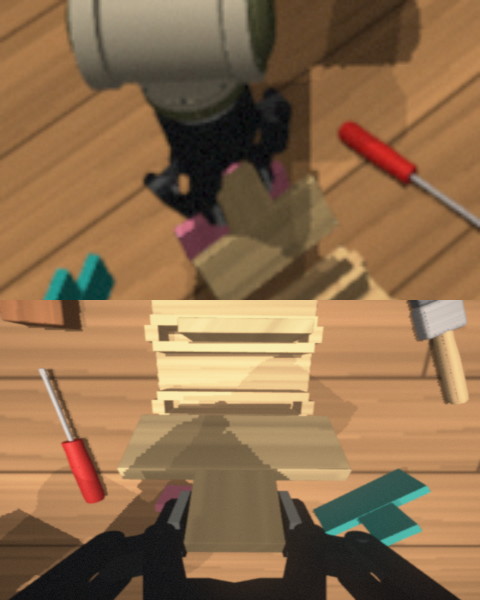

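The board is tilted toward the robot and firmly held. I'll measure the tilt accurately from the wrist mask with a PnP fit.

```bash
python3 - <<'E'
from h import *
import pickle
from scipy.optimize import least_squares
D,p,Rt=pickle.load(open('t.pkl','rb'));d,ms=D['wrist'];m=max(ms,key=lambda t:t[1].sum())[1].astype(np.uint8)
c=max(cv2.findContours(m,0,2)[0],key=cv2.contourArea);print(cv2.approxPolyDP(c,4,True).reshape(-1,2).tolist())
w=lambda r:(np.nonzero(m[r])[0][[0,-1]]).tolist()
print({r:w(r) for r in range(158,260,6)})
# silhouette fit: params x0,y0,z0,theta,yaw
def sil(q):
    th=np.radians(q[3]);ps=np.radians(q[4])
    X=np.array([np.cos(th),0,np.sin(th)]);Z=np.array([-np.sin(th),0,np.cos(th)]);c,s=np.cos(ps),np.sin(ps)
    R=np.array([[c,-s,0],[s,c,0],[0,0,1]])@np.c_[X,[0,1,0],Z]
    im=np.zeros((420*4,560*4),np.uint8)
    for y,z0,z1 in [(.065,0,.06),(.022,.06,.11)]:
        P=np.array([q[:3]+R@[a,b,e] for a in(-.006,.006) for b in(-y,y) for e in(z0,z1)])
        h=cv2.convexHull((proj(d,P)*4).astype(np.float32)).astype(int);cv2.fillPoly(im,[h],1)
    return cv2.resize(im*255,(560,420),interpolation=cv2.INTER_AREA)/255.
lim=slice(0,250)
from scipy.optimize import minimize
f=lambda q:np.abs(sil(q)[lim]-m[lim]).sum()
best=None
for t in (22,26,30):
    th=np.radians(t);x0=[p[0]+.09*np.sin(th),p[1],p[2]+.02-.09*np.cos(th),t,0]
    S=np.vstack([x0]+[np.array(x0)+np.eye(5)[i]*[.006,.006,.006,4,3][i] for i in range(5)])
    r=minimize(f,x0,method='Nelder-Mead',options=dict(initial_simplex=S,maxiter=400));print(t,r.x,r.fun)
E
```

```text
[[137, 233], [143, 250], [225, 253], [215, 334], [219, 352], [328, 353], [332, 344], [324, 252], [403, 252], [410, 240], [380, 161], [168, 160]]Traceback (most recent call last):
  File "<stdin>", line 7, in <module>
  File "<stdin>", line 6, in <lambda>
IndexError: index 0 is out of bounds for axis 0 with size 0
```

```bash
cat > fit.py <<'E'
from h import *
from scipy.optimize import minimize
def fit(d,m,x0s,lim):
    def sil(q):
        th=np.radians(q[3]);ps=np.radians(q[4])
        X=np.array([np.cos(th),0,np.sin(th)]);Z=np.array([-np.sin(th),0,np.cos(th)]);c,s=np.cos(ps),np.sin(ps)
        R=np.array([[c,-s,0],[s,c,0],[0,0,1]])@np.c_[X,[0,1,0],Z]
        im=np.zeros((1680,2240),np.uint8)
        for y,z0,z1 in [(.065,0,.06),(.022,.06,.11)]:
            P=np.array([q[:3]+R@[a,b,e] for a in(-.006,.006) for b in(-y,y) for e in(z0,z1)])
            h=cv2.convexHull((proj(d,P)*4).astype(np.float32)).astype(int);cv2.fillPoly(im,[h],1)
        return cv2.resize(im*255,(560,420),interpolation=cv2.INTER_AREA)/255.
    f=lambda q:np.abs(sil(q)[lim]-m[lim]).sum()
    out=[]
    for x0 in x0s:
        S=np.vstack([x0]+[np.array(x0)+np.eye(5)[i]*[.006,.006,.006,4,3][i] for i in range(5)])
        r=minimize(f,x0,method='Nelder-Mead',options=dict(initial_simplex=S,maxiter=400));out.append((r.fun,r.x))
    return sorted(out,key=lambda t:t[0])
E
python3 - <<'E'
from fit import *
import pickle
D,p,Rt=pickle.load(open('t.pkl','rb'));d,ms=D['wrist'];m=max(ms,key=lambda t:t[1].sum())[1].astype(float)
x0s=[[p[0]+.09*np.sin(t),p[1],p[2]+.02-.09*np.cos(t),np.degrees(t),0] for t in np.radians([22,26,30])]
for r in fit(d,m,x0s,slice(0,250)):
    print(r); q=r[1]; print('pivot dist x from tcp at plane', (q[0]-p[0])/np.sin(np.radians(q[3])), q[2]-p[2])
E
```

```text
(np.float64(166.31764705882352), array([ 0.5232, -0.2514,  0.1455, 25.8737, -0.7683]))
pivot dist x from tcp at plane 0.09711622611810304 -0.06179738269770563
(np.float64(203.85098039215688), array([ 0.5235, -0.2512,  0.1461, 27.5897, -0.6089]))
pivot dist x from tcp at plane 0.09232575796782105 -0.06120148915721235
(np.float64(312.2274509803922), array([ 0.524 , -0.2516,  0.1479, 29.814 , -0.827 ]))
pivot dist x from tcp at plane 0.08688851900013068 -0.05937007599134672
```

```bash
cat >> h.py <<'E'
PSI=np.radians(-11.6);S0=np.array([.6504,.1603,.040]);RS=frame(PSI)
def tcp_for(s,off=(.0425,0,-.0615)):
    c,k=np.cos(PSI),np.sin(PSI);o=np.array([c*off[0]-k*off[1],k*off[0]+c*off[1],off[2]]);return S0+RS@[0,0,s]-o
YD=(-np.sin(np.radians(11.6)),-np.cos(np.radians(11.6)))
E
python3 - <<'E'
from h import *
plan(tcp_for(.09),YD);print(tcp_for(.09),tcp_for(0))
E
```

```text
shift cm [  9.05 -42.63   2.29] turn 11.60270005287228
[0.5715 0.1765 0.1831] [0.6088 0.1688 0.1015]
```

Call:
move_arm(series="1 -4 -1 3 -0.2; 2 -9 -1 6 -0.2; 3 -15 -1 9 -0.2; 4.5 -21 -1 11.6 -0.2; 6 -27 -1 11.6 -0.2; 7.5 -33 0 11.6 -0.2; 8.5 -38 1 11.6 -0.2; 9 -41.5 2 11.6 -0.2")

```text
time_s: 10.02
position: [0.5712, 0.1674, 0.1856]
tool_rot: [[0.98, -0.199, -0.0], [-0.199, -0.98, 0.0], [-0.0, 0.0, -1.0]]
ft_force: [-0.1, -0.7, -0.6]
grip_width: 0.0437
gripper_force: 26.1
```

Call:
move_arm(series="0 -1.1 0.2 0 -0.2; 0 -1.1 0.2 0 -0.2; 0 -1.1 0.2 0 -0.2")

```text
time_s: 10.4
position: [0.5736, 0.1747, 0.1847]
tool_rot: [[0.979, -0.202, 0.001], [-0.202, -0.979, -0.0], [0.001, 0.0, -1.0]]
ft_force: [0.7, -1.4, -1.9]
grip_width: 0.0437
gripper_force: 26.0
```

```bash
python3 - <<'E'
from fit import *
o=observe();p=np.array(o['position']);print(o['time_s'],p,o['tool_rot'],o['ft_force'])
d=cam('wrist');ms=spotter.cut_out('template','wrist');m=max(ms,key=lambda t:t['pixels'].sum())['pixels'].astype(float)
c=np.cos(PSI),np.sin(PSI)
r=fit(d,m,[[p[0]+.0425*c[0],p[1]+.0425*c[1],p[2]-.0615,t,-11.6] for t in (24,27)],slice(0,250))
for q in r: print(q)
for k in ['wrist','scene','top']:
    cam(k);print([x['point'] for x in spotter.mark_of('template',k)if x['point'][1]>0])
plan(tcp_for(.09),YD)
im=d['pixels'].copy()
for a,b in [(.011,.07075),(.007,.06675)]:
    z=.058 if a>.01 else .05
    P=[S0+RS@np.array(v) for v in [(-a,-b,z),(a,-b,z),(a,b,z),(-a,b,z)]]
    cv2.polylines(im,[np.round(proj(d,P)).astype(int)],True,(0,0,255),1)
cv2.imwrite('pics/w4.png',cv2.resize(im,None,fx=1.4,fy=1.4))
E
```

```text
10.4 [0.5736 0.1747 0.1847] [[ 0.9793 -0.2023  0.0006]
 [-0.2023 -0.9793 -0.0002]
 [ 0.0006  0.0001 -1.    ]] [ 0.6998 -1.3813 -1.8936]
(np.float64(153.0235294117647), array([  0.6151,   0.1645,   0.1256,  26.5544, -12.167 ]))
(np.float64(213.4078431372549), array([  0.6156,   0.1644,   0.1269,  28.0789, -12.1112]))
[[0.6155, 0.162, 0.1237]]
[[0.6175, 0.1674, 0.123]]
[[0.6162, 0.1632, 0.1294]]
shift cm [-0.21 -0.05  0.14] turn -0.02213780373782015
```

View pics/w4.png

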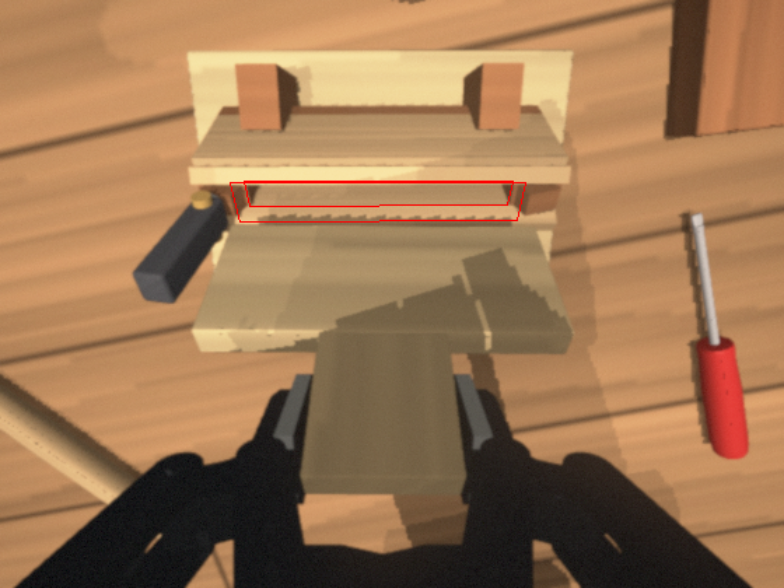

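The overlay fits the slot mouth (px 232–525, 182–222). The board's tilt fits at 26.5°, with offsets of about -2.5 mm in y and +4 mm in x in the slot frame. Correct these and enter gently.

Call:
move_arm(series="-0.3 -0.25 0.15 0 -0.2; 0.1 -0.25 1.1 0 -0.2; 0.6 -0.25 2.1 0 -0.2; 1 -0.25 2.9 0 -0.2; 1.2 -0.25 3.4 0 -0.2; 1.3 -0.25 3.6 0 -0.2; 1.3 -0.25 3.6 0 -0.2")

```text
time_s: 11.68
position: [0.5867, 0.1757, 0.1484]
tool_rot: [[0.98, -0.201, 0.0], [-0.201, -0.98, 0.0], [0.0, -0.0, -1.0]]
ft_force: [-0.4, 0.5, -1.0]
grip_width: 0.0435
gripper_force: 26.0
```

```bash
python3 - <<'E'
from fit import *
o=observe();p=np.array(o['position']);print(o['time_s'],p,o['ft_force'],o['wrist_torque'],o['gripper_force'])
d=cam('wrist');ms=spotter.cut_out('template','wrist');m=max(ms,key=lambda t:t['pixels'].sum())['pixels']
cv2.imwrite('pics/w5.png',cv2.resize(d['pixels'][60:360,100:460],None,fx=2.2,fy=2))
for k in ['wrist','scene','top']:
    cam(k);print([RS.T@(np.array(x['point'])-S0) for x in spotter.mark_of('template',k)if x['point'][1]>0])
E
```

```text
11.675 [0.5867 0.1757 0.1484] [-0.3672  0.4917 -1.0364] [-0.0298  0.0069 -0.0197] 26.037484109401703
[array([-0.0027,  0.0011,  0.0565])]
[array([0.0003, 0.0034, 0.0525]), array([-0.2232,  0.2558,  0.062 ])]
[]
```

View pics/w5.png

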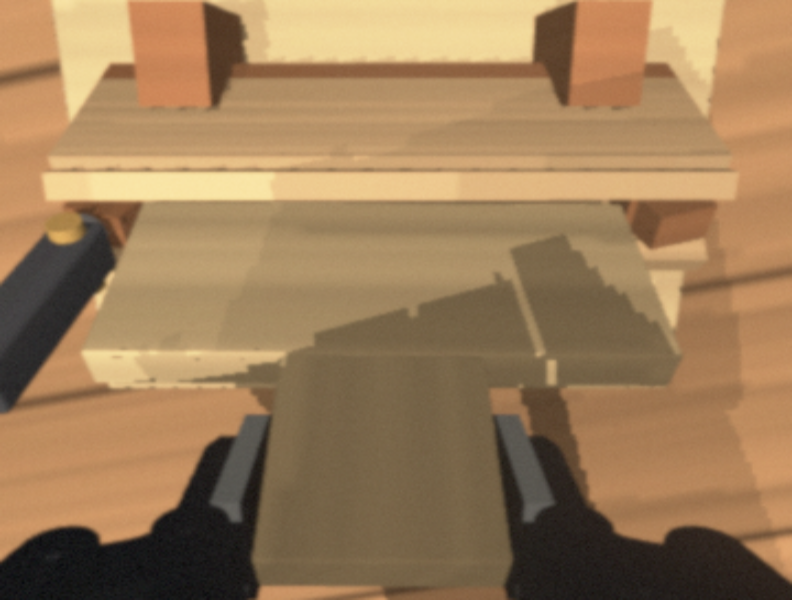

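The bottom edge is at the mouth, crop x 140–625, centred between the end blocks at 138 and 632. Contact force is nil. I've used all my pictures, so I continue on forces and the networks, sliding down the slot.

Call:
move_arm(series="0.2 0 0.4 0 -0.2; 0.4 0 0.9 0 -0.2; 0.6 0 1.3 0 -0.2; 0.8 0 1.8 0 -0.2; 0.8 0 1.8 0 -0.2")

```text
time_s: 12.7
position: [0.5947, 0.1738, 0.1296]
tool_rot: [[0.979, -0.202, -0.0], [-0.202, -0.979, -0.0], [-0.0, 0.0, -1.0]]
ft_force: [1.0, -3.0, -3.0]
grip_width: 0.0441
gripper_force: 25.9
```

Call:
move_arm(series="0.2 0 0.5 0 -0.2; 0.5 0 1 0 -0.2; 0.7 0 1.5 0 -0.2; 0.9 0 2 0 -0.2; 0.9 0 2 0 -0.2")

```text
time_s: 13.32
position: [0.6037, 0.1719, 0.1098]
tool_rot: [[0.98, -0.201, 0.0], [-0.201, -0.98, -0.001], [0.0, 0.0, -1.0]]
ft_force: [2.5, -3.3, -3.4]
grip_width: 0.0437
gripper_force: 25.8
```

```bash
python3 - <<'E'
from h import *
o=observe();print(o['time_s'],o['position'],o['ft_force'])
plan(tcp_for(0,(.042,0,-.0600)),YD)
for k in ['wrist','scene','top']:
    cam(k);print([RS.T@(np.array(x['point'])-S0) for x in spotter.mark_of('template',k)if x['point'][1]>0])
E
```

```text
13.325 [0.6037 0.1719 0.1098] [ 2.4673 -3.3371 -3.3573]
shift cm [0.61 0.2  0.98] turn -0.006928296045714433
[]
[array([0.0002, 0.0023, 0.01  ])]
[]
```

Call:
move_arm(series="0.2 0 0.4 0 -0.2; 0.35 0 0.75 0 -0.2; 0.45 0 0.95 0 -0.2; 0.45 0 0.95 0 -0.2")

```text
time_s: 14.12
position: [0.6077, 0.1711, 0.1015]
tool_rot: [[0.98, -0.201, 0.0], [-0.201, -0.98, -0.001], [0.0, 0.0, -1.0]]
ft_force: [-1.3, -6.0, 1.6]
grip_width: 0.0434
gripper_force: 26.3
```

Call:
move_arm(series="0.1 0 0.2 0 -0.2; 0.15 0 0.3 0 -0.2; 0.15 0 0.3 0 -0.2")

```text
time_s: 14.5
position: [0.6086, 0.1709, 0.0997]
tool_rot: [[0.98, -0.201, -0.0], [-0.201, -0.98, -0.001], [-0.0, 0.001, -1.0]]
ft_force: [-7.9, -6.7, 11.9]
grip_width: 0.0436
gripper_force: 27.3
```

Call:
move_arm(series="0 0 0 0 0.2; 0 0 0 0 0.2; 0 0 -1 0 0.2; 0 0 -4 0 0.2; 0 0 -7 0 0.2; -3 0 -9 0 0; -3 0 -9 0 -1; -3 0 -9 0 -1")

```text
time_s: 15.5
position: [0.5801, 0.1771, 0.1877]
tool_rot: [[0.98, -0.201, 0.0], [-0.201, -0.98, 0.0], [-0.0, -0.0, -1.0]]
ft_force: [0.3, 0.3, -0.0]
grip_width: 0.0066
gripper_force: 0.0
```

```bash
python3 - <<'E'
from fit import *
o=observe();print(o['time_s'],o['position'],o['ft_force'],o['q'])
for k in ['wrist','scene','top']:
    d=cam(k);print(k,[RS.T@(np.array(x['point'])-S0) for x in spotter.mark_of('template',k)if x['point'][1]>0])
    for m in spotter.cut_out('template',k):
        ys,xs=np.nonzero(m['pixels']);c=np.array([xs.mean(),ys.mean()])
        if np.linalg.norm(c-proj(d,S0+RS@[0,0,.08])[0])<25:
            M=m['pixels'].astype(float);
            for s in (0,.003,.006,.010):
                im=np.zeros((1680,2240),np.uint8)
                for y,z0,z1 in [(.065,.060,.06),(.022,.06,.11)]:
                    P=[S0+RS@[a,b,e+s] for a in(-.006,.006) for b in(-y,y) for e in(z0,z1)]
                    h=cv2.convexHull((proj(d,P)*4).astype(np.float32)).astype(int);cv2.fillPoly(im,[h],1)
                I=cv2.resize(im*255,(560,420),interpolation=cv2.INTER_AREA)/255.
                print(k,s,np.abs(I-M).sum(),M.sum())
# tab top centre pose for a press with shut tips
T=S0+RS@[0,0,.110];print('tabtop',T);plan(T+[0,0,.02],YD)
E
```

```text
15.5 [0.5801 0.1771 0.1877] [ 0.2687  0.3069 -0.0324] [  5.8028  29.3226  69.0886   0.005   81.5877 107.4001]
wrist []
wrist 0 1501.4705882352941 7537.0
wrist 0.003 2005.0549019607843 7537.0
wrist 0.006 3067.0235294117647 7537.0
wrist 0.01 4515.474509803922 7537.0
scene [array([ 0.0038,  0.0008, -0.0012])]
scene 0 184.43529411764706 395.0
scene 0.003 261.87450980392157 395.0
scene 0.006 318.9450980392157 395.0
scene 0.01 375.26666666666665 395.0
top [array([0.0018, 0.0001, 0.005 ])]
tabtop [0.6049 0.1696 0.1397]
shift cm [2.6  0.22 2.79] turn -0.003777514488064071
```

All the evidence says it is home. Confirm by pressing the tab top with shut fingertips; contact should come at TCP z ≈ 0.142.

Call:
move_arm(series="2.6 0.2 0 0 -1; 2.6 0.2 2.8 0 -1; 2.6 0.2 4 0 -1; 2.6 0.2 4.5 0 -1; 2.6 0.2 4.7 0 -1; 2.6 0.2 4.8 0 -1; 2.6 0.2 4.9 0 -1; 2.6 0.2 4.9 0 -1")

```text
time_s: 16.95
position: [0.6052, 0.17, 0.1412]
tool_rot: [[0.98, -0.201, 0.003], [-0.201, -0.98, 0.0], [0.003, -0.001, -1.0]]
ft_force: [-4.6, -0.8, 10.8]
grip_width: -0.0003
gripper_force: 5.1
```

Contact came at z = 0.141 with 11 N, so the template is home. Now the keeper: plan the arc with the tool turned -90° so its x lies along the slot's +y.

```bash
python3 - <<'E'
from h import *
plan(S0+RS@[0,.131,.100])
o=observe()
c,k=np.cos(PSI),np.sin(PSI)
Rt=np.c_[[-k,c,0],[c,k,0],[0,0,-1]] # tool after turn: x=slotY, y=forward
P0=S0+RS@[0,.131,.100];print('start',P0)
for f in [-20,-10,0,10,20,30,40,50,60,70,80,90]:
    a=np.radians(f);r=.040
    y=.082-r*np.sin(a)+.007*np.cos(a)+.011;z=.0705+r*np.cos(a)+.007*np.sin(a)
    P=S0+RS@[0,y,z];print(f,(Rt.T@(P-P0)*100).round(2),P.round(4))
cam('scene');print([x['point'] for x in spotter.mark_of('keeper_pivot','scene')],S0+RS@[0,.082,.0705])
E
```

```text
shift cm [  0.4  -13.06   1.07] turn None
start [0.6353 0.2971 0.1306]
-20 [-1.77 -0.24 -0.52] [0.6294 0.2802 0.1358]
-10 [-2.42 -0.37 -0.79] [0.6269 0.2742 0.1385]
0 [-3.1  -0.44 -0.95] [0.6248 0.2676 0.1401]
10 [-3.81 -0.47 -1.01] [0.6231 0.2608 0.1407]
20 [-4.51 -0.44 -0.95] [0.6219 0.2538 0.1401]
30 [-5.19 -0.37 -0.78] [0.6213 0.247  0.1385]
40 [-5.83 -0.24 -0.51] [0.6213 0.2404 0.1357]
50 [-6.41 -0.07 -0.14] [0.6218 0.2344 0.1321]
60 [-6.91  0.15  0.31] [0.6229 0.2291 0.1275]
70 [-7.32  0.39  0.84] [0.6245 0.2246 0.1223]
80 [-7.62  0.66  1.42] [0.6265 0.2212 0.1164]
90 [-7.8   0.95  2.04] [0.629  0.2188 0.1102]
[[0.6433, 0.2475, 0.1034]] [0.6377 0.2466 0.1039]
```

Call:
move_arm(series="0 0 -2 0 -1; 0 0 -6 -10 -1; 0 -3 -8 -20 -1; 0 -6 -8 -30 -1; 0 -9 -8 -40 -1; 0 -12 -8 -50 -1; 0 -13 -8 -60 -1; 0 -13 -8 -70 -1")

```text
time_s: 18.05
position: [0.631, 0.2983, 0.2192]
tool_rot: [[0.518, 0.855, 0.001], [0.855, -0.518, 0.0], [0.001, 0.001, -1.0]]
ft_force: [0.9, -0.1, 0.2]
grip_width: 0.0001
gripper_force: 0.0
```

Call:
move_arm(series="0 0 0 -10 -1; 0 0 3 -20 -1; 0 0 6 -20 -1; 0 0 8.8 -20 -1; 0 0 8.8 -20 -1")

```text
time_s: 18.68
position: [0.6303, 0.2971, 0.1294]
tool_rot: [[0.201, 0.98, -0.003], [0.98, -0.201, -0.001], [-0.002, -0.003, -1.0]]
ft_force: [0.2, -0.9, 0.5]
grip_width: 0.0001
gripper_force: 0.0
```

```bash
python3 - <<'E'
from h import *
plan([0.6353,0.2971,0.1306],(RS[:,0]*[1,1,0]));o=observe();print(o['time_s'],o['tool_rot'],o['ft_force'])
E
```

```text
shift cm [ 0.1   0.49 -0.13] turn 0.0034222437380009296
18.675 [[ 0.201   0.9796 -0.0034]
 [ 0.9796 -0.201  -0.0009]
 [-0.0016 -0.0031 -1.    ]] [ 0.2016 -0.9451  0.5429]
```

Call:
move_arm(series="-1.2 0.3 -0.5 0 -1; -1.7 0.3 -0.7 0 -1; -2.3 0.1 -0.9 0 -1; -3 0.1 -1.1 0 -1; -3.7 0 -1.1 0 -1; -4.4 0.1 -1.1 0 -1; -5.1 0.1 -0.9 0 -1; -5.7 0.3 -0.6 0 -1")

```text
time_s: 19.68
position: [0.6224, 0.2403, 0.1368]
tool_rot: [[0.201, 0.98, 0.0], [0.98, -0.201, -0.0], [-0.0, 0.0, -1.0]]
ft_force: [-0.4, 1.2, 2.3]
grip_width: -0.0001
gripper_force: 1.0
```

Call:
move_arm(series="-0.6 0.2 0.4 0 -1; -1.1 0.4 0.8 0 -1; -1.5 0.6 1.3 0 -1; -1.8 0.9 1.7 0 -1; -1.9 1 2 0 -1; -1.9 1.1 2.2 0 -1; -1.9 1.1 2.2 0 -1")

```text
time_s: 20.55
position: [0.6295, 0.2199, 0.1147]
tool_rot: [[0.201, 0.98, -0.0], [0.98, -0.201, -0.0], [-0.0, -0.0, -1.0]]
ft_force: [-0.2, -0.5, -0.5]
grip_width: -0.0002
gripper_force: 0.1
```

Call:
move_arm(series="0 0 0.1 0 -1; 0 0 0.2 0 -1; 0 0 0.3 0 -1; 0 0 0.4 0 -1; 0 0 0.4 0 -1")

```text
time_s: 21.18
position: [0.63, 0.2198, 0.1129]
tool_rot: [[0.201, 0.98, 0.003], [0.98, -0.201, -0.0], [0.0, 0.003, -1.0]]
ft_force: [-3.1, -3.3, 12.1]
grip_width: -0.0003
gripper_force: 6.3
```

```bash
python3 - <<'E'
from h import *
for k in ['scene','top','wrist']:
    d=cam(k)
    for m in spotter.cut_out('keeper',k)[:2]:
        ys,xs=np.nonzero(m['pixels']);print(k,m['score'],xs.min(),xs.max(),ys.min(),ys.max(),len(xs))
    print(proj(d,[S0+RS@[0,y,.0705] for y in(.089,.031)]).tolist())
E
```

```text
scene 0.44 361 376 160 167 64
scene 0.39 272 311 294 333 600
[[378.55260579813466, 155.88301135562855], [361.98359836437425, 164.75025933360882]]
[[186.328234510085, 197.49597000515246], [207.39687183801487, 201.95230906636274]]
wrist 0.6 250 303 202 274 2675
[[277.1171405844304, 204.4893840055547], [276.827888905506, 308.2421117680956]]
```

The keeper is against its stop: 12 N at z = 0.113, where 0.1136 was predicted. Retreat straight up and verify.

Call:
move_arm(series="0 0 -1 0 -1; 0 0 -4 0 -1; 0 0 -9 0 -1; -2 -4 -14 0 -1; -4 -8 -15 0 -1; -4 -8 -15 0 -1")

```text
time_s: 22.22
position: [0.5409, 0.1969, 0.263]
tool_rot: [[0.201, 0.98, 0.002], [0.98, -0.201, 0.001], [0.001, 0.002, -1.0]]
ft_force: [0.4, -0.0, -0.1]
grip_width: 0.0001
gripper_force: 0.0
```

```bash
python3 - <<'E'
from h import *
o=observe();print(o['time_s'],o['position'],o['ft_force'])
for k in ['scene','top','wrist']:
    d=cam(k)
    for m in spotter.cut_out('keeper',k)[:2]:
        ys,xs=np.nonzero(m['pixels']);print(k,round(m['score'],2),xs.min(),xs.max(),ys.min(),ys.max(),len(xs))
    print(np.round(proj(d,[S0+RS@[0,y,z] for y,z in[(.089,.0705),(.031,.0705),(.0995,.118)]])).tolist())
    for n in ['template','plain_panel']: print(n,[(np.round(x['point'],4)) for x in spotter.mark_of(n,k)])
E
```

```text
22.225 [0.5409 0.1969 0.263 ] [ 0.4309 -0.0412 -0.0552]
scene 0.67 361 379 155 167 133
[[379.0, 156.0], [362.0, 165.0], [380.0, 140.0]]
template [array([ 0.3768, -0.4122,  0.0014]), array([ 0.3787, -0.2202, -0.0031]), array([0.6513, 0.161 , 0.0367])]
plain_panel [array([ 0.6016, -0.256 ,  0.0095])]
[[186.0, 197.0], [207.0, 202.0], [177.0, 200.0]]
template [array([ 0.3747, -0.4164, -0.0027]), array([0.653 , 0.1626, 0.0426]), array([ 0.3795, -0.224 , -0.0042])]
plain_panel [array([ 0.6022, -0.2575,  0.0116])]
wrist 0.82 354 383 109 176 1372
[[370.0, 107.0], [364.0, 174.0], [359.0, 94.0]]
template []
plain_panel []
```

The keeper's mask lies level from pivot to tip exactly as predicted (scene 361–379 × 155–167, wrist rows 109–176). The template's origin is at the slot's floor, and the plain panel hasn't moved. Handing in.

```bash
python3 -c "
from rig import order
print(order.close_job())"
```

```text
the job is handed in; nothing more can be done
None
```

The template is fully home in the slot, tab up, with the keeper swung over its shoulder to the stop and released; the plain panel stayed where it was, and I handed the job in at about 22 s.

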